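Back the feed roller off by one notch

TASK

The small feed roller on the bench was advanced one notch too far. Push the red knob of its pawl over, away from you, until the pawl is lifted out of the ratchet wheel and stays up; push the upright yellow-knobbed spoke away from you to turn the roller backward by one notch; then push the red knob back so that the pawl drops fully into that next notch, and leave it so. Only push, gently, with the fingertips, and leave everything else on the bench where it lies.

Things in the scene. Friction and masses are not known exactly. Their poses are not given: they have to be found in the camera images.
- winch: blue frame of the feed roller, fixed on the bench; base 150 x 145 x 10 mm spans x -71..79, y -45..100 of its frame; origin on the bench; x away from the robot, y left. Black rubber roller, 50 mm diameter, on a shaft along y between two side plates. Left end: ratchet wheel, 10 teeth 8 mm deep. Right end: capstan, four spokes with ball knobs, one yellow. All of it stays below 185 mm
- hub (a point): point on the roller's axis, 85 mm above the bench, at x = y = 0 of the frame. The steel ratchet wheel (90 mm diameter) sits at y = 46 to 58 mm on this axis, the capstan at y = -56 mm: four 8 mm rods at right angles with 20 mm ball knobs centred 72 mm from the axis, one yellow, three black
- spoke_knob (a point): centre of the yellow ball knob (20 mm) of the capstan, y = -56 mm of the frame, 72 mm from the hub axis; at the start about 153 mm up, its spoke leaning 16 to 21 degrees from upright toward the robot. Pushing it takes about 1.5 N; the roller stays where it is left. One notch back brings the spoke to 14 to 20 degrees past upright, away from the robot
- pawl_pivot (a point): point on the pawl's hinge axis (along the frame's y) straight below the red knob's path: x = 44, y = 78 mm of the frame, 130 mm above the bench
- pawl_knob (a point): centre of the red ball knob (24 mm) on the pawl's lever, an 8 mm rod; 42 mm from the hinge axis, at y = 78 mm of the frame, left of the pawl arm (y 47 to 57 mm). Lever leans 25 degrees toward the robot when engaged, 25 degrees away when fully lifted. Weighted: past upright it falls over by itself and stays; under 1 N moves it
- pawl (a joint): pawl angle, rad: 0 = nose fully down in a notch, 0.87 = fully lifted (stop); grows as the red knob moves away from the robot. The 5 mm wide nose drops on the top of the ratchet wheel. Down, it blocks backward turning; forward the wheel ratchets under it. Let down on a tooth instead of a notch, it rests higher, at about 0.05 to 0.2
- roller (a joint): roller angle, rad: grows backward (upright spoke moves away from the robot, along the frame's +x). 0 = tooth against the nose in the starting notch; starts at -0.10 to -0.02, in that notch's slack; yellow spoke is upright at 0.26. One notch is 36 degrees (0.628 rad): one notch back the pawl drops fully in between about 0.45 and 0.62, and blocks at 0.628
- screwdriver: flat screwdriver with yellow handle, 206 mm, lying loose in front of the frame; origin under its middle; leave alone
- spanner: steel combination spanner, 146 mm, lying loose to the right of the frame; origin under its middle; leave alone
- plug_gauge: black plug gauge, 28 mm diameter, 100 mm high, standing loose behind the frame; origin under it; leave alone
- spur_gear: brown-grey spur gear, 68 mm diameter, 16 mm high, lying loose to the left of the frame; origin under its centre; leave alone
- setting_ring: bright steel ring, 60 mm diameter, 18 mm high, lying loose in front of the frame at the left; origin under its centre; leave alone
- marker: black and blue pen, 138 mm, lying loose in front of the frame at the right; origin under its middle; leave alone

How it is judged (in metres and radians):
On the way, in this order (a step that is already met when the one before it is completed fails the run):
1. the pawl is lifted and stays up, the roller still in its starting notch (value of joint pawl above 0.6 rad and value of joint roller between -0.3 and 0.15 rad), for 0.2 s.
2. with the pawl up the roller is turned backward past the tooth (value of joint pawl above 0.4 rad and value of joint roller above 0.25 rad), for 0.1 s.
At the end, for the whole second after the job is handed in: The pawl is fully down (pawl below 0.06 rad) in the notch one back from the start (roller between 0.3 and 0.67 rad), the roller at rest, and the loose things within 20 mm of where they lay (value of joint pawl below 0.06 rad and value of joint roller between 0.3 and 0.67 rad and velocity of joint roller between -0.05 and 0.05 rad/s and distance of each of screwdriver, spanner, plug_gauge, spur_gear, setting_ring, marker from where it was at the start of the episode below 0.02 m); the robot touches nothing.
It fails at once if a loose bystander is shoved or lifted more than 20 mm (distance of any of screwdriver, spanner, plug_gauge, spur_gear, setting_ring, marker from where it was at the start of the episode above 0.02 m).
It fails at once if the roller unit is forced with more than 45 N (not gentle) (contact force between the fingers and winch above 45 N).
It also fails if it takes over 51 s, if anything falls off the work surface, if the arm or the gripper's body presses on something with over 40 N, if the wrist force passes 120 N, or if a joint passes its speed limit or range.

ROBOT

A 7-joint arm with a two-finger parallel gripper is mounted at the origin on a cart in front of the work surface, level with it; the furniture and walls round the work are solid. World frame = base frame: x ahead of the robot, y to its left, z up, the work surface at z = 0. Lengths are in mm, angles in rad, forces in N, time in s.
With the tool pointing down it reaches from about 400 to 900 mm from the base axis. Payload 5.6 kg.
Tool frame: the origin (TCP) lies midway between the tips of the shut fingers; the grasp point (between the pads) lies 19 mm behind it; z points along the fingers, y is the line along which they close (so a half turn about z gives the same grasp; the last joint's range is limited). The gripper opens to 92 mm and grips with 3 to 60 N. Pads are 20 mm wide; open, the fingers measure 128 mm over their backs; the gripper's body (75 mm by 189 mm) begins 69 mm behind the grasp point.
Start: joints at [-1.244, 0.468, -0.012, 1.603, 0.006, 1.071, -0.056], TCP at [234.97, 606.051, 214.592] pointing down, gripper open.
Joint ranges: [-2.53, 2.53], [-0.31, 2.02], [-1.57, 1.55], [0.28, 2.44], [-1.29, 4.43], [0.15, 1.84], [-2.92, 2.92]. Speed limits (rad/s): [2.57, 2.57, 3.14, 3.14, 3.14, 3.14, 3.14].

INTERFACE

Orientations are given as a rotation vector (axis times angle).
In Python, from cell import robot, grip, kin, viewer gives the robot as it stands. Calls block until the motion is done:
- robot.movep(position, orientation): joint-space move of the TCP to a pose.
- robot.servo_line(position, feed=150, rotation=None): straight line of the TCP; rotation=None keeps the orientation; feed is the mean speed in mm/s.
- robot.goto_joints(angles): joint-space move.
- grip(opening, newtons=None): opening from 0.0 (shut) to 1.0 (fully open); newtons is the grip in N (None keeps the last); returns when the fingers have stopped.
- robot.hold(seconds).
- kin.ik(position, orientation): joint angles nearest the present ones, or None.
- robot.observe(): the state.
- viewer.read_camera(name): name is "side" or "top"; returns the picture (384x512x3 uint8, red, green, blue); there is no depth.
- viewer.camera_info(name): a dict with "camera_matrix" (3x3 intrinsics, pixels), "R" (3x3) and "t" (3): a world point X has camera coordinates R X + t. Camera axes: x right, y down, z forward; pixel columns grow to the right and rows downward; lengths in mm; the calibration is good to about 2 mm. A picture is of the moment at which its call begins. camera_info takes no time and is no camera call.
A pose or a line that the arm cannot do raises robot.IKError and nothing moves.
- robot.job_done(): hands the job in; it is judged then, once.
Trained networks look in the newest picture that a camera, given by its name, has taken for a name from the list of things; names that differ only in an ending like _2 or _b are one class to them, and where a whole thing is asked for, a point or a joint stands for the part that bears it (a point fixed in the world has none). Each returns a list of dicts, best first, with "confidence" (0 to 1); they miss things now and then, are a little off and sometimes report something else, mostly with a low value. They report only what shows in the picture. A call takes as long as a camera call.
- viewer.silhouettes(name, camera): "mask" (384x512 bool, what is visible of it).
- viewer.pinpoint(name, camera): "at" ([x, y, z] in mm, in the coordinates of the camera as it stood for that picture, good to about 4 mm: a listed point, or the origin of a listed thing).
The state is a dict: "t": time; "joints": joint angles; "joint_velocities": joint speeds; "joint_torque": joint torques, N m; "tcp_pos": TCP position; "tcp_rot": TCP orientation; "contact_force": force on the tool from outside, world axes, zero at the start; "wrist_torque": the same for the moment, N m; "grip_width": opening from 0.0 (shut) to 1.0 (fully open); "grip_force": force on a finger pad.
Only numpy, scipy, OpenCV 4.12 (cv2) and the standard library are available. Lean on these libraries where they do the work, as an engineer would, in place of code of your own. Each camera call takes 0.05 s, during which the arm holds its last target. There are 200 camera calls.

## Working session

There is one attempt and no reset: what is moved stays moved. The work goes in short steps, each a Python script; the robot and the scene stay as the last script left them, time stands still between calls to the robot, and variables do not carry over. Pictures are saved under pics/ and viewed, at most 10 in all, crops included, and the job is handed in when it is done.

```bash
mkdir -p pics; cat > h.py <<'E'
from cell import robot, grip, kin, viewer
import numpy as np, cv2
def world(name,cam):
    c=viewer.camera_info(cam);R=np.array(c["R"]);t=np.array(c["t"])
    out=[]
    for d in viewer.pinpoint(name,cam)[:2]:
        a=np.array(d["at"]); out.append((round(d["confidence"],2),(R.T@(a-t)).round(1)))
    return out
def save(cam,fn):
    im=viewer.read_camera(cam); cv2.imwrite("pics/"+fn,im[:,:,::-1]); return im
E
python3 - <<'E'
from h import *
ims=[viewer.read_camera(c) for c in("side","top")]
cv2.imwrite("pics/a.png",np.hstack([cv2.resize(i,(400,300)) for i in ims])[:,:,::-1])
for i,c in zip(ims,("side","top")): cv2.imwrite("pics/%s0.png"%c,i[:,:,::-1])
for c in("side","top"):
    for n in("winch","hub","spoke_knob","pawl_pivot","pawl_knob","screwdriver","plug_gauge","spur_gear","setting_ring","marker","spanner"): print(c,n,world(n,c))
    i=viewer.camera_info(c); print(-np.array(i["R"]).T@np.array(i["t"]))
s=robot.observe();print(s["t"],s["tcp_pos"],s["tcp_rot"])
E
```

```text
side winch [(0.93, array([5.968e+02, 2.440e+01, 3.000e-01]))]
side hub [(0.9, array([596.5,  24.6,  83.6])), (0.18, array([5.963e+02, 2.360e+01, 5.000e-01]))]
side spoke_knob []
side pawl_pivot [(0.93, array([611.6, 116.8, 132.8])), (0.36, array([434.1, 122.7,  -1.2]))]
side pawl_knob [(0.44, array([595.2, 109.1, 167.4]))]
side screwdriver [(0.54, array([498.5, -56.5,  -0.7]))]
side plug_gauge [(0.7, array([722.6,  34.1,   1.3]))]
side spur_gear [(0.61, array([522.1, 176.8,  -4.6])), (0.23, array([591.7, 109.9, 164.1]))]
side setting_ring [(0.59, array([435.4, 123.7,  -1.6]))]
side marker [(0.67, array([ 4.584e+02, -3.135e+02,  3.000e-01]))]
side spanner [(0.74, array([637. , -92.4,  -3. ])), (0.47, array([613.2, 115.9, 135.1]))]
[ 547.29635004 -849.53264543  517.69258232]
top winch [(0.8, array([5.92e+02, 3.53e+01, 4.00e-01]))]
top hub [(0.61, array([598.9,  28.4,  87.4])), (0.18, array([490. , -47.4,  -0.5]))]
top spoke_knob [(0.91, array([588.5, -29. , 155. ]))]
top pawl_pivot [(0.59, array([612.8, 120.8, 126.6]))]
top pawl_knob [(0.5, array([593.1, 113.4, 173.2]))]
top screwdriver [(0.63, array([490.3, -42.9,   0.9])), (0.55, array([591.9,  29.3,  86.4]))]
top plug_gauge [(0.53, array([722.4,  33.9,   1.5])), (0.4, array([ 458.3, -308.8,    0.5]))]
top spur_gear []
top setting_ring [(0.78, array([ 4.259e+02,  1.256e+02, -4.000e-01]))]
top marker [(0.66, array([ 458.1, -307.8,    2.2]))]
top spanner [(0.68, array([632.2, -87.4,  -1.4]))]
[ 392.9153929   -59.59232431 1315.2041087 ]
1.2 [234.93515293 606.08350164 214.59733431] [5.77593920e-01 3.08802437e+00 1.21008428e-04]
```

View pics/side0.png

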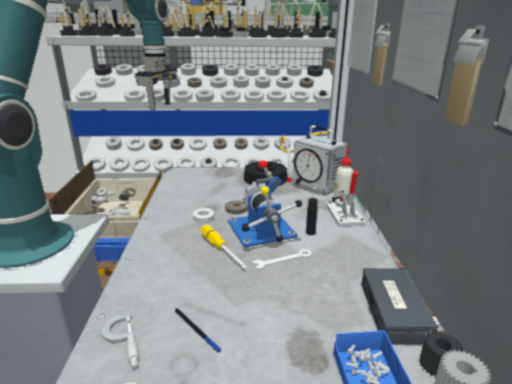

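View pics/top0.png

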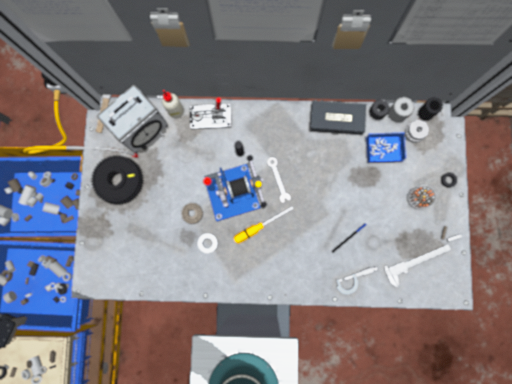

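```bash
cat >> h.py <<'E'
def blob(im,kind,near,r=14):
    f=im.astype(int);R,G,B=f[...,0],f[...,1],f[...,2]
    m=(R>130)&(G<80)&(B<80) if kind=="red" else (R>130)&(G>100)&(B<90)
    yy,xx=np.mgrid[:384,:512]; m&=(np.hypot(xx-near[0],yy-near[1])<r)
    n,l,st,ce=cv2.connectedComponentsWithStats(m.astype(np.uint8))
    k=1+np.argmax(st[1:,4]); x,y,w,h,a=st[k]; return np.array([x+(w-1)/2,y+(h-1)/2]),ce[k],st[k]
def tri(ps,pt):
    P=[]
    for c in("side","top"):
        i=viewer.camera_info(c);P.append(np.array(i["camera_matrix"])@np.c_[np.array(i["R"]),np.array(i["t"])])
    X=cv2.triangulatePoints(P[0],P[1],ps.reshape(2,1).astype(float),pt.reshape(2,1).astype(float));return (X[:3]/X[3]).ravel()
def proj(X,c):
    i=viewer.camera_info(c);p=np.array(i["camera_matrix"])@(np.array(i["R"])@X+np.array(i["t"]));return p[:2]/p[2]
E
python3 - <<'E'
from h import *
S=cv2.imread("pics/side0.png")[:,:,::-1];T=cv2.imread("pics/top0.png")[:,:,::-1]
r=[blob(S,"red",(263,164)),blob(T,"red",(208,181))]
y=[blob(S,"yel",(264,190)),blob(T,"yel",(258,184))]
print(r,y)
R=tri(r[0][1],r[1][1]);Y=tri(y[0][1],y[1][1]);print(R,Y)
d=R-Y;print(np.hypot(d[0],d[1]),np.degrees(np.arctan2(d[1],d[0])-np.arctan2(134,49)))
for c in("side","top"): print(c,[world(n,c) for n in ("hub","winch")])
a=cv2.resize(S[140:260,210:330],(400,400),interpolation=2);b=cv2.resize(T[140:230,190:280],(400,400),interpolation=2)
cv2.imwrite("pics/c1.png",np.hstack([a,b])[:,:,::-1])
E
```

```text
[(array([262.5, 164. ]), array([262.62, 163.74]), array([258, 161,  10,   7,  50], dtype=int32)), (array([207., 181.]), array([207.12820513, 180.87179487]), array([204, 178,   7,   7,  39], dtype=int32))] [(array([264.5, 190.5]), array([264.57446809, 190.27659574]), array([261, 187,   8,   8,  47], dtype=int32)), (array([258., 184.]), array([257.55263158, 183.92105263]), array([255, 181,   7,   7,  38], dtype=int32))]
[595.60428016 112.13686197 165.86964703] [593.22142894 -27.93281273 151.01740173]
140.08994164727812 19.111416932044765
side [[(0.9, array([596.5,  24.6,  83.6])), (0.18, array([5.963e+02, 2.360e+01, 5.000e-01]))], [(0.93, array([5.968e+02, 2.440e+01, 3.000e-01]))]]
top [[(0.61, array([598.9,  28.4,  87.4])), (0.18, array([490. , -47.4,  -0.5]))], [(0.8, array([5.92e+02, 3.53e+01, 4.00e-01]))]]
```

View pics/c1.png

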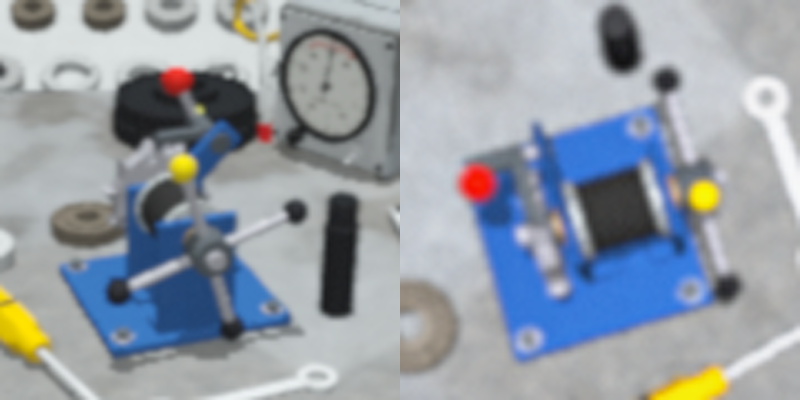

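```bash
cat >> h.py <<'E'
from scipy.spatial.transform import Rotation as Ro
O=np.array([597,29.5]);yaw=np.radians(18)
ex=np.array([np.cos(yaw),np.sin(yaw)]);ey=np.array([-ex[1],ex[0]])
def W(x,y,z): return np.r_[O+x*ex+y*ey,z]
def loc(p): d=np.asarray(p)[:2]-O; return np.array([d@ex,d@ey,p[2]]).round(1)
def rot(s=1):
    y=np.r_[s*ex,0];z=np.array([0,0,-1.]);return Ro.from_matrix(np.c_[np.cross(y,z),y,z]).as_rotvec()
def st(tag=""):
    s=robot.observe();print(tag,round(s["t"],2),loc(s["tcp_pos"]),np.round(s["contact_force"],2));return s
def look(rn,yn,rs=(14,14)):
    S=viewer.read_camera("side");T=viewer.read_camera("top")
    for k,ns in(("red",rn),("yel",yn)):
        try: print(k,loc(tri(blob(S,k,proj(W(*ns),"side"))[1],blob(T,k,proj(W(*ns),"top"))[1])))
        except Exception as e: print(k,e)
    return S,T
E
python3 - <<'E'
from h import *
look((26,78,168),(-23,-56,153))
q0=np.array(robot.observe()["joints"])
for s in(1,-1):
    q=kin.ik(W(-30,78,260),rot(s)); print(s,None if q is None else np.round(q,2))
    if q is not None and s==1: print([kin.ik(W(*p),rot(s)) is not None for p in((-20,78,156),(40,78,156),(-55,-56,145),(5,-56,145),(105,78,156),(60,78,156))])
grip(0.0)
robot.movep(W(-40,78,260),rot(1)); st()
robot.servo_line(W(-40,78,158),feed=120); st()
E
```

```text
red [ 24.2  79.3 165.8]
yel [-21.2 -53.2 150.9]
1 [-0.64  0.27  0.49  1.82 -0.14  1.09  0.22]
[True, True, True, True, True, True]
-1 [-1.2   0.56  1.36  1.85 -0.59  1.23 -2.48]
 4.99 [-39.7  79.5 259.8] [-1.23 -0.69 -0.19]
 5.99 [-39.4  77.9 158.7] [-0.32 -0.32 -0.94]
```

```bash
python3 - <<'E'
from h import *
for x in(-25,-16,-8,0,8,16,23):
    robot.servo_line(W(x,78,158),feed=50); st(x)
robot.hold(.2)
S,T=look((60,78,168),(-23,-56,153))
a=cv2.resize(S[120:240,210:330],(400,400));b=cv2.resize(T[140:230,190:280],(400,400))
cv2.imwrite("pics/c2.png",np.hstack([a,b])[:,:,::-1])
E
```

```text
-25 6.44 [-24.7  78.  158. ] [-1.09  0.13 -0.34]
-16 6.78 [-15.8  78.  157.9] [-0.16 -0.1   1.35]
-8 7.08 [ -7.7  78.  157.9] [-0.25  0.32 -0.46]
0 7.39 [  0.2  78.  157.9] [-0.93 -0.18 -0.5 ]
8 7.7 [  8.5  78.  157.9] [-1.44  0.37 -0.23]
16 8.01 [ 16.5  78.  158. ] [0.25 0.42 0.62]
23 8.3 [ 23.3  78.  157.9] [ 0.3  -0.23 -0.85]
red attempt to get argmax of an empty sequence
yel [-21.5 -53.2 150.9]
```

View pics/c2.png

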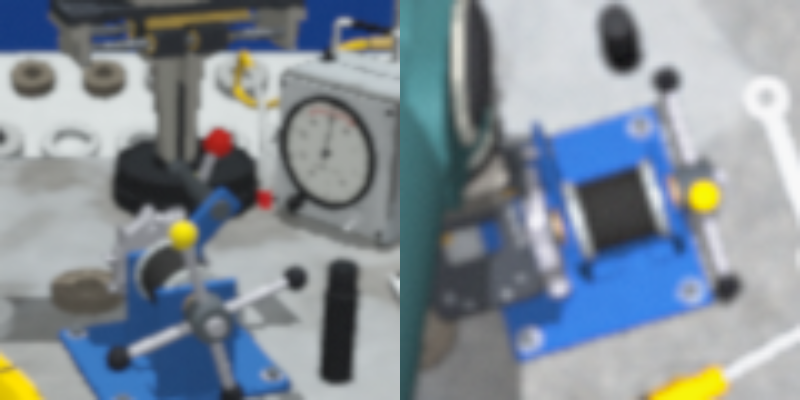

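The picture shows the red knob (crop 218,142) toppled away, clear of the finger; the yellow knob (183,235) has not moved. Next I withdraw and go behind the yellow knob.

```bash
python3 - <<'E'
from h import *
robot.servo_line(W(5,78,158),feed=150)
robot.servo_line(W(-10,78,215),feed=200)
robot.servo_line(W(-65,-56,215),feed=250)
robot.servo_line(W(-65,-56,145),feed=150); st()
S=viewer.read_camera("side"); p=blob(S,"red",proj(W(62,78,168),"side"),18)[1]
print(p,[proj(W(44+42*np.sin(a),78,130+42*np.cos(a)),"side").round(1) for a in(0,.3,.436)])
for x in(-55,-50,-40,-30,-20,-12):
    robot.servo_line(W(x,-56,145),feed=50); st(x)
    S=viewer.read_camera("side"); 
    try: print(blob(S,"yel",proj(W(-23+.5*(x+50),-56,153),"side"),16)[1])
    except Exception as e: print(e)
print([(a,proj(W(72*np.sin(a),-56,85+72*np.cos(a)),"side").round(1)) for a in(-.32,-.1,.1,.2,.3,.36)])
b=cv2.resize(S[120:240,210:330],(400,400));cv2.imwrite("pics/c3.png",b[:,:,::-1])
E
```

```text
10.66 [-64.3 -55.5 145.4] [-0.38 -1.3  -0.26]
[275.06666667 162.28888889] [array([269.5, 160.9]), array([273.8, 161.1]), array([275.7, 161.6])]
-55 11.06 [-54.4 -56.  145.4] [ 0.5  -0.23 -0.1 ]
[264.54166667 190.35416667]
-50 11.36 [-49.7 -56.  145. ] [-0.61 -0.04  0.  ]
[264.4  190.32]
-40 11.76 [-39.5 -56.  144.9] [-0.24 -0.39  0.92]
[267.68888889 189.31111111]
-30 12.16 [-29.4 -55.9 144.9] [ 0.61 -0.21 -0.15]
[271.76086957 187.84782609]
-20 12.56 [-19.5 -55.9 144.9] [-0.54 -0.57 -0.55]
[275.40909091 187.20454545]
-12 12.92 [-11.5 -55.9 144.9] [-0.21 -0.28 -0.65]
[278.4047619  187.35714286]
[(-0.32, array([264. , 189.9])), (-0.1, array([270.1, 187.8])), (0.1, array([275.8, 187. ])), (0.2, array([278.6, 187. ])), (0.3, array([281.3, 187.3])), (0.36, array([282.8, 187.6]))]
```

View pics/c3.png

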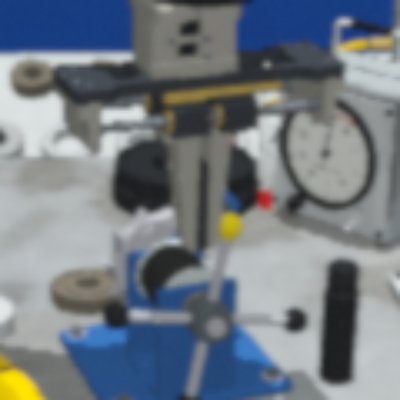

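```bash
python3 - <<'E'
from h import *
robot.servo_line(W(-5.5,-56,145),feed=40); st()
robot.servo_line(W(-30,-56,145),feed=150)
robot.servo_line(W(-30,-56,225),feed=200)
S,T=look((61,78,168),(20,-56,154),); print(blob(S,"yel",proj(W(20,-56,154),"side"))[1])
robot.servo_line(W(105,60,225),feed=250)
robot.servo_line(W(105,78,158),feed=150); st()
E
```

```text
13.28 [ -5.1 -56.  145. ] [ 0.02 -0.38  0.12]
red [ 59.8  80.1 165.3]
yel attempt to get argmax of an empty sequence
[280.36 187.5 ]
 15.72 [105.2  76.9 158.8] [-0.16 -0.09  0.37]
```

```bash
python3 - <<'E'
from h import *
for x in(92,80,70,62):
    robot.servo_line(W(x,78,158),feed=50); st(x)
robot.hold(.2)
robot.servo_line(W(90,78,158),feed=150)
robot.servo_line(W(100,150,260),feed=200)
robot.servo_line(W(80,300,300),feed=250)
robot.hold(.3)
S,T=look((26,78,168),(20,-56,154)); st()
print(blob(S,"red",proj(W(26,78,168),"side"))[1],blob(T,"red",proj(W(26,78,168),"top"))[1])
a=cv2.resize(S[140:260,210:330],(400,400));b=cv2.resize(T[140:230,190:280],(400,400))
cv2.imwrite("pics/c4.png",np.hstack([a,b])[:,:,::-1])
E
```

```text
92 16.13 [ 91.9  77.9 158.7] [ 0.89  0.26 -0.09]
80 16.52 [ 79.6  78.  158.1] [ 0.31  0.66 -0.08]
70 16.88 [ 69.5  78.  157.9] [ 0.1   0.73 -0.46]
62 17.18 [ 61.7  78.  158. ] [0.24 0.64 0.19]
red [ 24.4  79.2 165.7]
yel [ 19.  -53.9 153.5]
 19.67 [ 80.1 299.2 299.9] [-0.41  0.46 -0.48]
[262.79166667 163.75      ] [207.05263158 180.92105263]
```

View pics/c4.png

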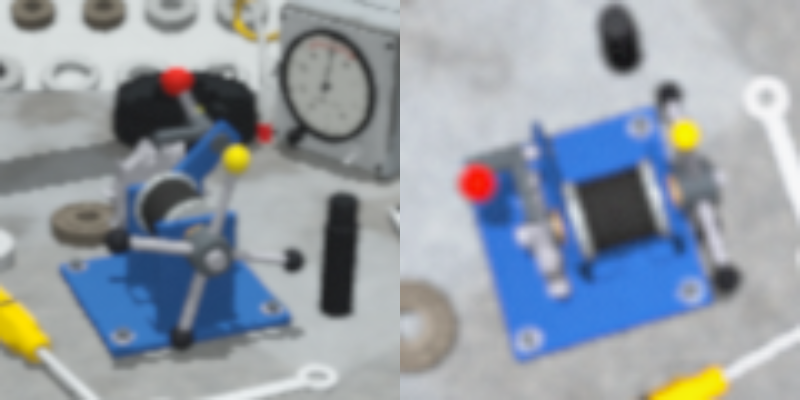

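The red knob is back at its starting spot (crops 178,82 and 478,183; within 0.2 mm of the start). The yellow spoke leans about 15° away (237,158), and the bystanders in these crops show no shift.

```bash
python3 -c "
from h import *
print(robot.job_done())"
```

```text
the job is handed in; nothing more can be done
None
```

I handed the job in at about 20 s of the 51 s allowed: the roller is one notch back (about 0.53 rad) and the red knob is within 0.2 mm of its engaged starting position, so the pawl should be fully down; no verdict came back.

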